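# Tighten the shelf's hinge bracket by its knob arm

## Robot

A 6-joint arm with a two-finger parallel gripper is mounted at the origin on the work surface. World frame = base frame: x ahead of the robot, y to its left, z up, the work surface at z = 0. Lengths are in m, angles in rad, forces in N, time in s.
With the tool pointing down it reaches from about 0.375 to 0.9 m from the base axis. Payload 3.1 kg.
Tool frame: the origin (TCP) lies on the centre line of the jaws, within the pads' length; the fingertips stand 8 mm ahead of it and the grasp point (between the pads) lies 11 mm behind it; z points along the fingers, y is the line along which they close (so a half turn about z gives the same grasp; the last joint's range is limited). The gripper opens to 87 mm and grips with 3 to 60 N. Pads are 19 mm wide; open, the fingers measure 117 mm over their backs; the gripper's body (75 mm by 190 mm) begins 51 mm behind the grasp point.
Start: joints at [1.032, 0.527, 1.433, -0, 1.181, -0.178], TCP at [0.22, 0.585, 0.231] pointing down, gripper open.
Joint ranges: [-3.08, 3.08], [-0.75, 2.2], [0.22, 2.44], [-1.43, 4.57], [0, 2.65], [-2.85, 2.85]. Speed limits (rad/s): [2.79, 2.79, 3.14, 3.14, 3.14, 3.14].

## Interface

Orientations are given as a unit quaternion [x, y, z, w].
In Python, from rig import robot gives the robot as it stands. The module is installed in compiled form; this text tells all that it offers.
- The arm moves only by the tool send_rows, never from a script. Its argument "increments" is one flat list of numbers, 7 for each row, row after row: the turn, a rotation vector about the world's x, y, z in rad, then the shift along the world's x, y, z in cm, then the opening, from 0 (shut) to 1 (fully open). A call has 1 to 20 rows; each row shifts and turns the commanded pose from where the row before left it; what a row does not reach is not made up. A row lasts 1/12 s, in which the tool goes at most 41.7 mm and 7.16 degrees, less where a joint would pass 70% of its speed; a pose out of reach is approached as far as the arm can. A call is refused whole if a number of a shift passes 4.17 or a number of a turn 0.125, either way. A call with a gripper value outside its range is refused whole. The fingers move at their own pace and stop on an object; "newtons" is the grip in N (left out, the last holds). Time passes only in rows, so rows that do not move let the fingers close. It gives the time, the measured TCP pose, the force, the opening and the grip force at its end, in the units of the state.
- robot.get_obs(): the state, without advancing time (a new reading comes with each control period).
- robot.camera(name): name is "scene" or "top" or "wrist"; returns a dict with "image" (480x640x3 uint8, red, green, blue), "range_z" (480x640 float32, m along the optical axis (not along the pixel's ray), 0 where there is no reading), "fx", "fy", "cx", "cy" (pixels), "dist_coeffs" ([k1, k2, p1, p2, k3] as OpenCV has them; the pictures are not rectified), "R" (3x3) and "t" (3): a world point X has camera coordinates R X + t. Camera axes: x right, y down, z forward; pixel columns grow to the right and rows downward; lengths in m; the calibration is good to about 2 mm. A picture is of the moment at which its call begins.
- robot.hand_in(): hands the job in; it is judged then, once.
The state is a dict: "time": time; "q": joint angles; "joint_velocities": joint speeds; "joint_torque": joint torques, N m; "position": TCP position; "tool_rot": TCP orientation; "ft_force": force on the tool from outside, world axes, zero at the start; "moment": the same for the moment, N m; "grip_width": finger opening in m; "grip_force": force on a finger pad.
Only numpy, scipy, OpenCV 4.12 (cv2) and the standard library are available. Lean on these libraries where they do the work, as an engineer would, in place of code of your own. Each camera call takes 0.05 s, during which the arm holds its last target. There are 200 camera calls.

## Task

Tighten the hinge bracket of the turquoise fold-down shelf: with a finger, push the long arm of its black knob round clockwise (seen from above) until the arm points straight at the upright tooth at the end of the metal strip lying under the knob. Stop it there, do not drive it on past the tooth, and finish clear of it. Leave the clipper case, trimmer, comb and hair clip as they stand.

Things in the scene. Friction and masses are not known exactly. Their poses are not given: they have to be found in the camera images.
- shelf: Turquoise painted sheet-metal shelf, 470 x 980 mm, flat and fixed. Origin: centre of its underside on the bench; its top surface is 40 mm above that. Its +x side is hinged to a concrete ledge 50 mm high.
- bracket: Fixed steel hinge bracket on the shelf: plate 90 x 90 x 8 mm with a flat strap, 36 mm wide and 5 mm thick, running from it along its +x to the hinge. Origin: on the shelf's top surface, exactly under the knob's vertical turning axis; z up.
- index: Fixed flat aluminium strip, 14 mm wide, its top 13 mm above the shelf's top surface, running out horizontally from under the knob along its own +x to 130 mm from the axis; its direction differs from start to start. At its end a diamond-section tooth, 14 mm across its corners, centred 121 mm from the axis, stands up to 32 mm above the shelf's top surface. Origin: on the knob's axis at the level of the shelf's top surface; z up.
- mark (a point): Point in the air where the arm's tip must come: above the strip's centre line, 100 mm from the knob's axis, 43 mm above the shelf's top surface.
- lever_tip (a point): Outer end of the knob's long arm, on its centre line, 100 mm from the axis and 43 mm above the shelf's top surface. The black arm is a straight bar 12 mm wide and 14 mm tall (36 to 50 mm above the shelf, free space under it down to the bracket plate and strip), radial, level. The knob's hub is 50 mm across, its top 58 mm above the shelf. Two short round spokes, 14 mm thick, at 120 degrees on either side of the arm, at the same height, reach only 49 mm from the axis.
- knob (a joint): Angle of the knob in rad about the vertical axis, growing clockwise seen from above, range 0 to 4.0. It has dry friction of 0.22 N m and no spring: it stays where it is left and does not coast. At the start the arm stands about 55 to 170 degrees short of the tooth, to be turned clockwise; the stop of the range lies well past the tooth.
- case: Loose upright aluminium cylinder with a closed flip lid, 83 mm across and 131 mm tall. Origin: centre of its underside. Not to be moved.
- trimmer: Loose red trimmer lying flat, about 150 x 40 x 32 mm, long along its x. Origin: near its middle, on its underside. Not to be moved.
- comb: Loose wooden comb lying flat, 40 x 170 x 8 mm, long along its y. Origin: middle of its underside. Not to be moved.
- clip: Loose steel hair clip lying flat, 62 x 14 x 11 mm, long along its x. Origin: middle of its underside. Not to be moved.

How it is judged:
At the end, for the whole second after the job is handed in: The tip of the long arm is within 10 mm (level distance, about 6 degrees) of the point over the strip that lies straight towards the tooth, the knob is at rest, and the case, trimmer, comb and clip are each within 20 mm of where they were (horizontal distance between lever_tip and mark below 0.01 m and velocity of joint knob between -0.05 and 0.05 rad/s and distance of each of case, trimmer, comb, clip from where it was at the start of the episode below 0.02 m); the robot touches nothing.
It fails at once if the arm is driven past the tooth by more than 22 mm at its tip (about 13 degrees) (y of lever_tip in the frame of index below -0.022 m and x of lever_tip in the frame of index above 0 m).
It fails at once if the clipper case is lifted, carried or moved more than 20 mm (distance of case from where it was at the start of the episode above 0.02 m).
It fails at once if the trimmer is lifted, carried or moved more than 20 mm (distance of trimmer from where it was at the start of the episode above 0.02 m).
It fails at once if the comb is lifted, carried or moved more than 20 mm (distance of comb from where it was at the start of the episode above 0.02 m).
It fails at once if the hair clip is lifted, carried or moved more than 20 mm (distance of clip from where it was at the start of the episode above 0.02 m).
It also fails if it takes over 42 s, if anything falls off the work surface, if the arm or the gripper's body presses on something with over 40 N, if the wrist force passes 120 N, or if a joint passes its speed limit or range.

## Working session

There is one attempt and no reset: what is moved stays moved. The work goes in short steps, Python scripts to look and compute and a tool call to move; the robot and the scene stay as the last step left them, time stands still between calls to the robot, and variables do not carry over. Pictures are saved under pics/ and viewed, at most 10 in all, crops included, and the job is handed in when it is done.

Besides the shell and the picture viewer there is one more tool, called after "Call:" in YAML: its name, and indented under it one key for each argument. send_rows: Moves the arm, as the interface text tells. Its arguments: {"type":"object","properties":{"increments":{"type":"array"},"newtons":{"type":"number"}},"required":["increments"]}

```bash
mkdir -p pics
cat > h.py <<'E'
import numpy as np, cv2
from rig import robot
def grab(n,tag):
    c=robot.camera(n); cv2.imwrite(f'pics/{tag}.png',c['image'][:,:,::-1]); np.savez(f'pics/{tag}.npz',**c); return c
def load(tag): return dict(np.load(f'pics/{tag}.npz'))
def K(c): return np.array([[c['fx'],0,c['cx']],[0,c['fy'],c['cy']],[0,0,1.]])
def rays(c,uv):
    p=cv2.undistortPoints(np.array(uv,float).reshape(-1,1,2),K(c),np.array(c['dist_coeffs'],float)).reshape(-1,2)
    return np.c_[p,np.ones(len(p))]
def at_depth(c,uv):
    r=rays(c,uv); z=np.array([c['range_z'][int(round(v)),int(round(u))] for u,v in uv])
    return (r*z[:,None]-c['t'])@c['R']
def at_z(c,uv,z):
    d=rays(c,uv)@c['R']; o=-c['t']@c['R']
    return o+d*((z-o[2])/d[:,2])[:,None]
E
python3 - <<'E'
from h import *
for n in('top','scene'): grab(n,n+'0')
o=robot.get_obs(); print(o['time'],o['position'],o['tool_rot'],o['ft_force'])
E
```

```text
0.1 [0.21968376 0.58441584 0.2296756 ] [ 1.78927751e-01  9.83861708e-01 -9.36656189e-04 -3.48245943e-04] [ 0.30260786 -0.01153994  0.27811241]
```

View pics/top0.png

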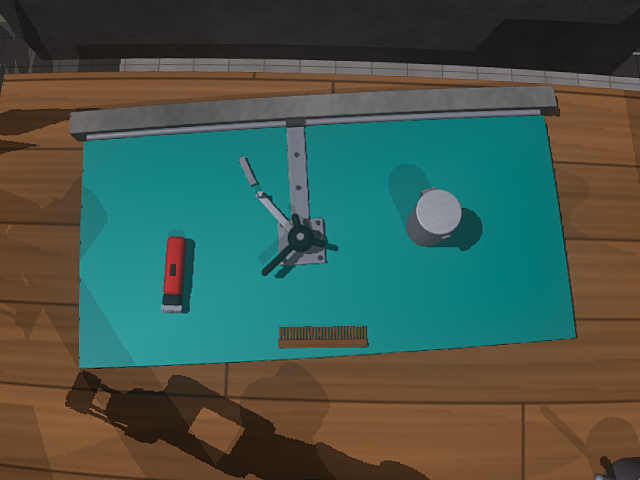

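View pics/scene0.png

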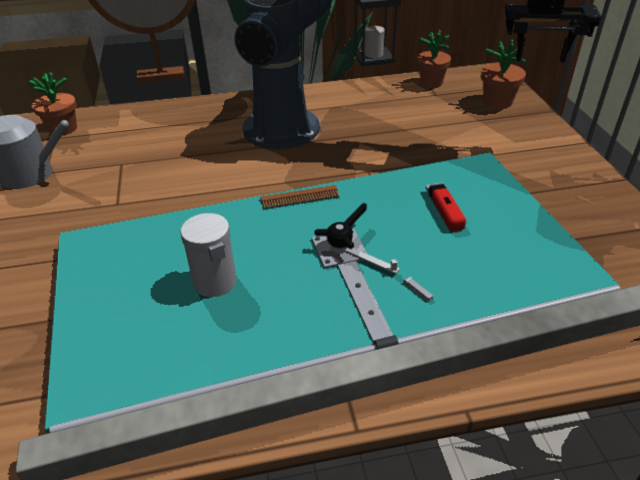

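The top view shows the hub at about (301,237), the long arm's tip at (264,273) and the tooth at (262,195). The clip is just beyond the tooth at (248,170), the comb at (323,337), the trimmer at (173,275) and the case at (438,212). I'll enlarge the middle.

Run:
```python
from h import *
c=load('top0'); im=c['image'][145:295,225:375,::-1]
cv2.imwrite('pics/crop0.png',cv2.resize(im,(600,600),interpolation=cv2.INTER_CUBIC))
zs=at_depth(c,[(350,290),(230,230),(301,237),(264,273),(262,195),(248,170),(242,158),(255,183),(173,245),(165,310),(182,270),(438,212),(300,160)]); print(zs.round(4))
print(c['fx'],(-c['t']@c['R']).round(3))
```

```text
[[ 0.4682 -0.0626  0.039 ]
 [ 0.5803  0.1776  0.0378]
 [ 0.5589  0.034   0.0951]
 [ 0.4901  0.1008  0.0871]
 [ 0.6451  0.1139  0.0699]
 [ 0.7027  0.1474  0.0472]
 [ 0.7279  0.1611  0.0472]
 [ 0.6763  0.132   0.0458]
 [ 0.5404  0.2806  0.0729]
 [ 0.4164  0.2912  0.0564]
 [ 0.4939  0.2619  0.0626]
 [ 0.5959 -0.208   0.1703]
 [ 0.7265  0.0434  0.0478]]
556.9480852980411 [ 0.356 -0.004  1.116]
```

View pics/crop0.png

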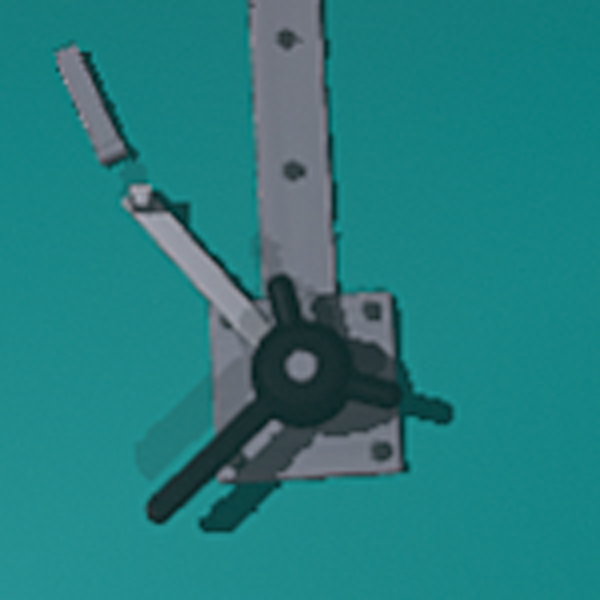

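Run:
```python
from h import *
c=load('top0')
def P(x,y,z): return at_z(c,[(225+(x+.5)/4-.5,145+(y+.5)/4-.5)],z)[0]
hub=P(302,366,.098); tip=P(155,516,.083)
tooth=P(141,190,.072); sa=P(175,226,.053); 
mid=[P(*( (np.array(a)+b)/2),.053) for a,b in(((160,242),(192,222)),((213,302),(243,277)))] 
print('hub',hub,'tip',tip,'tooth',tooth)
for n,p in(('tip',tip),('tooth',tooth),('m0',mid[0]),('m1',mid[1])):
    d=(p-hub)[:2]; print(n,np.linalg.norm(d),np.degrees(np.arctan2(d[1],d[0])))
d=mid[0]-mid[1]; print('strip dir',np.degrees(np.arctan2(d[1],d[0])))
# point clouds: hub height, arm
v,u=np.mgrid[150:290,230:370]; uv=np.c_[u.ravel(),v.ravel()]
X=at_depth(c,uv); g=c['image'][v.ravel(),u.ravel()].astype(int)
k=(X[:,2]>.08)&(X[:,2]<.094)&(g.max(1)<70)
A=X[k]; r=np.linalg.norm(A[:,:2]-hub[:2],axis=1); a=A[r>60e-3]
print(len(a),a.mean(0),np.degrees(np.arctan2(*(a.mean(0)-hub)[[1,0]])),r.max())
h=X[(X[:,2]>.094)&(X[:,2]<.104)]; print(len(h),h.mean(0),h.min(0),h.max(0))
t=X[(X[:,2]>.064)&(X[:,2]<.076)&(X[:,0]>.62)&(X[:,1]>.09)]; print(len(t),t.mean(0))
```

```text
hub [0.55995518 0.03554596 0.098     ] tip [0.48943122 0.10233082 0.083     ] tooth [0.6501835  0.11810093 0.072     ]
tip 0.09712798610348979 136.55985565362775
tooth 0.12229665494416686 42.4571482942346
m0 0.09980678812536271 41.66039158101887
m1 0.06070491585035812 40.47363684320754
strip dir 43.50142692738658
135 [0.50254554 0.08970766 0.08868476] 136.66746196423 0.09831947633752114
255 [0.56036379 0.03620593 0.09614021] [0.5417259  0.01722887 0.0940088 ] [0.58000489 0.05667483 0.10111758]
24 [0.64703591 0.11802537 0.07031445]
```

Call:
send_rows:
  increments: [0, 0, -0.025, 1.61, -3.25, 0, 0, 0, 0, -0.025, 1.61, -3.25, 0, 0, 0, 0, -0.025, 1.61, -3.25, 0, 0, 0, 0, -0.025, 1.61, -3.25, 0, 0, 0, 0, -0.025, 1.61, -3.25, 0, 0, 0, 0, -0.025, 1.61, -3.25, 0, 0, 0, 0, -0.025, 1.61, -3.25, 0, 0, 0, 0, -0.025, 1.61, -3.25, 0, 0, 0, 0, -0.025, 1.61, -3.25, 0, 0, 0, 0, -0.025, 1.61, -3.25, 0, 0, 0, 0, -0.025, 1.61, -3.25, 0, 0, 0, 0, -0.025, 1.61, -3.25, 0, 0, 0, 0, -0.025, 1.61, -3.25, 0, 0, 0, 0, -0.025, 1.61, -3.25, 0, 0, 0, 0, -0.025, 1.61, -3.25, 0, 0, 0, 0, -0.025, 1.61, -3.25, 0, 0, 0, 0, 0, 0, 0, 0, 0, 0, 0, 0, 0, 0, 0, 0, 0, 0, 0, 0, 0, 0, 0]
  newtons: 10

```text
time: 1.68
position: [0.4768, 0.0651, 0.2301]
tool_rot: [0.371, 0.929, -0.0, -0.001]
ft_force: [-1.2, 0.1, 1.2]
grip_width: 0.0005
grip_force: 0.0
```

Run:
```python
from h import *
grab('wrist','w0')
```

```text
(no output)
```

View pics/w0.png

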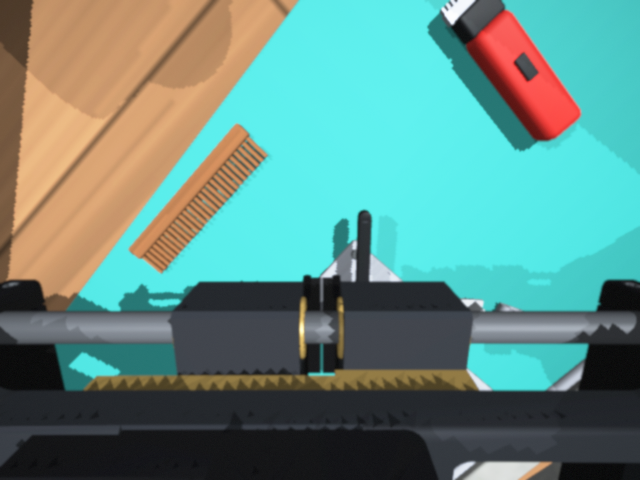

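The arm's tip shows at (364,212), with the shut fingers on its push side around (322,320). I'll descend beside it.

Call:
send_rows:
  increments: [0, 0, 0, 0, 0, -2.5, 0, 0, 0, 0, 0, 0, -2.5, 0, 0, 0, 0, 0, 0, -2.5, 0, 0, 0, 0, 0, 0, -2.5, 0, 0, 0, 0, 0, 0, -2, 0, 0, 0, 0, 0, 0, -1.5, 0, 0, 0, 0, 0, 0, -1.0, 0, 0, 0, 0, 0, 0, -0.9, 0, 0, 0, 0, 0, 0, 0, 0, 0, 0, 0, 0, 0, 0, 0]

```text
time: 2.57
position: [0.4771, 0.0659, 0.0765]
tool_rot: [0.37, 0.929, -0.0, -0.0]
ft_force: [-0.2, -0.4, 0.4]
grip_width: 0.0005
grip_force: 0.0
```

Run:
```python
import numpy as np
# push path: waypoints of TCP, arm angle th, 0.08 radius, 21 mm behind
hub=np.array([.560,.0358])
u=lambda a:np.array([np.cos(a),np.sin(a)])
for d in np.r_[142:42:-5]:
    t=np.radians(d); print(d,(100*(hub+.08*u(t)+.021*u(t+np.pi/2))).round(2))
```

```text
142 [48.4   6.85]
137 [48.72  7.5 ]
132 [49.09  8.12]
127 [49.51  8.71]
122 [49.98  9.25]
117 [50.5   9.75]
112 [51.06 10.21]
107 [51.65 10.62]
102 [52.28 10.97]
97 [52.94 11.26]
92 [53.62 11.5 ]
87 [54.32 11.68]
82 [55.03 11.79]
77 [55.75 11.85]
72 [56.47 11.84]
67 [57.19 11.76]
62 [57.9  11.63]
57 [58.6  11.43]
52 [59.27 11.18]
47 [59.92 10.86]
```

Call:
send_rows:
  increments: [0, 0, 0, 0.51, 0.46, 0, 0, 0, 0, 0, 0.5, 0.45, 0, 0, 0, 0, -0.087, 0.37, 0.62, 0, 0, 0, 0, -0.087, 0.42, 0.59, 0, 0, 0, 0, -0.087, 0.47, 0.54, 0, 0, 0, 0, -0.087, 0.52, 0.5, 0, 0, 0, 0, -0.087, 0.56, 0.46, 0, 0, 0, 0, -0.087, 0.59, 0.41, 0, 0, 0, 0, -0.087, 0.63, 0.35, 0, 0, 0, 0, -0.087, 0.66, 0.29, 0, 0, 0, 0, -0.087, 0.68, 0.24, 0, 0, 0, 0, -0.087, 0.7, 0.18, 0, 0, 0, 0, -0.087, 0.71, 0.11, 0, 0, 0, 0, 0, 0, 0, 0, 0]

```text
time: 3.73
position: [0.5523, 0.1175, 0.0773]
tool_rot: [0.757, 0.653, 0.001, 0.001]
ft_force: [-0.4, 0.6, -0.2]
grip_width: 0.0006
grip_force: 0.0
```

Run:
```python
from h import *
c=grab('top','top1'); im=c['image'][145:295,225:375,::-1]
cv2.imwrite('pics/crop1.png',cv2.resize(im,(600,600),interpolation=cv2.INTER_CUBIC))
c=grab('scene','scene1'); im=c['image'][180:310,290:460,::-1]
cv2.imwrite('pics/crop1s.png',cv2.resize(im,(680,520),interpolation=cv2.INTER_CUBIC))
```

```text
(no output)
```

View pics/crop1s.png

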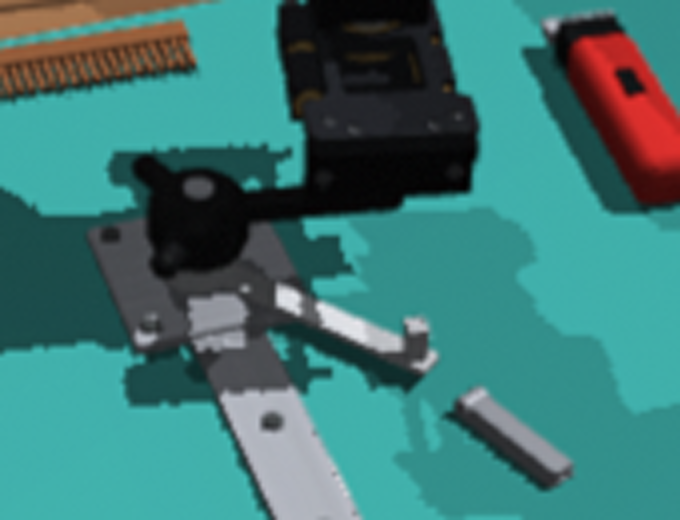

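The arm is turning. Its end shows at crop (402,197), just in front of the finger. I'll measure the angle.

Run:
```python
from h import *
c=load('scene1'); hub=np.array([.560,.0358])
def P(x,y,z): return at_z(c,[(290+(x+.5)/4-.5,180+(y+.5)/4-.5)],z)[0]
for n,p in(('hubtop',P(199,187,.098)),('tipz.083',P(402,199,.083)),('tooth',P(416,323,.072)),('strip',P(365,333,.053))):
    d=p[:2]-hub; print(n,p,np.linalg.norm(d),np.degrees(np.arctan2(d[1],d[0])))
o=robot.get_obs(); p=o['position']-np.r_[hub,0]
print(o['position'], o['q'])
```

```text
hubtop [0.56273552 0.038528   0.098     ] 0.003863298197338812 44.9211878474414
tipz.083 [0.57538968 0.13544023 0.083     ] 0.10082171409781233 81.21990589897243
tooth [0.64987039 0.12071494 0.072     ] 0.12364155431956281 43.37600402233221
strip [0.63168958 0.10255738 0.053     ] 0.09795888329281986 42.95969105601974
[0.55164344 0.11735806 0.07713745] [1.14623980e-02 6.66676596e-01 1.71052681e+00 1.33048176e-04
 7.62337903e-01 1.54842142e-01]
```

Call:
send_rows:
  increments: [0, 0, -0.087, 0.72, 0.06, 0, 0, 0, 0, -0.087, 0.72, -0.01, 0, 0, 0, 0, -0.087, 0.72, -0.08, 0, 0, 0, 0, -0.087, 0.71, -0.13, 0, 0, 0, 0, -0.087, 0.7, -0.2, 0, 0, 0, 0, -0.044, 0.34, -0.12, 0, 0, 0, 0, -0.043, 0.33, -0.13, 0, 0, 0, 0, -0.044, 0.33, -0.16, 0, 0, 0, 0, -0.043, 0.32, -0.16, 0, 0, 0, 0, 0, 0, 0, 0, 0, 0, 0, 0, 0, 0, 0, 0, 0]

```text
validation failed for argument at $.in...
```

Run:
```python
from h import *
c=grab('scene','scene2'); im=c['image'][180:310,290:460,::-1]
cv2.imwrite('pics/crop2s.png',cv2.resize(im,(680,520),interpolation=cv2.INTER_CUBIC))
```

```text
(no output)
```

View pics/crop2s.png

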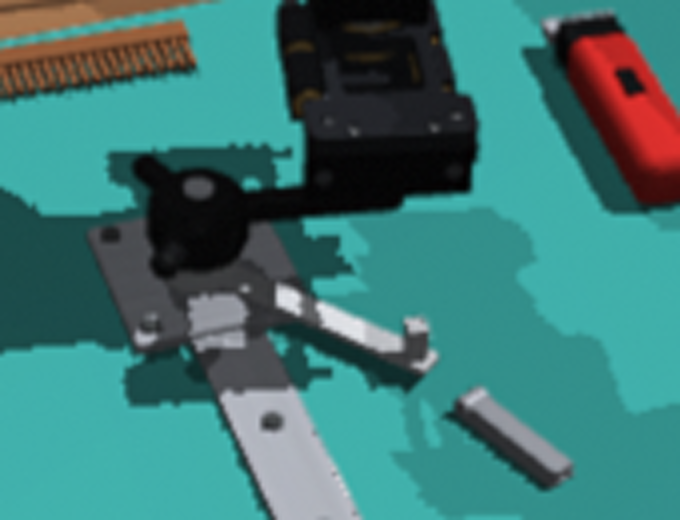

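The call was refused because of a miscounted list, so nothing moved and the picture is unchanged. I'll resend it.

Call:
send_rows:
  increments: [0, 0, -0.087, 0.72, 0.06, 0, 0, 0, 0, -0.087, 0.72, -0.01, 0, 0, 0, 0, -0.087, 0.72, -0.08, 0, 0, 0, 0, -0.087, 0.71, -0.13, 0, 0, 0, 0, -0.087, 0.7, -0.2, 0, 0, 0, 0, -0.044, 0.34, -0.12, 0, 0, 0, 0, -0.043, 0.33, -0.13, 0, 0, 0, 0, -0.044, 0.33, -0.16, 0, 0, 0, 0, -0.043, 0.32, -0.16, 0, 0, 0, 0, 0, 0, 0, 0, 0]

```text
time: 4.72
position: [0.5997, 0.1081, 0.0767]
tool_rot: [0.918, 0.397, 0.0, -0.0]
ft_force: [-1.3, 0.8, 0.5]
grip_width: 0.0005
grip_force: 0.6
```

Run:
```python
from h import *
c=grab('scene','scene3'); im=c['image'][180:310,290:460,::-1]
cv2.imwrite('pics/crop3s.png',cv2.resize(im,(680,520),interpolation=cv2.INTER_CUBIC))
o=robot.get_obs(); print(o['position'],o['ft_force'])
```

```text
[0.59966657 0.10805758 0.07670925] [-0.49816077  1.30061232  0.37844939]
```

View pics/crop3s.png

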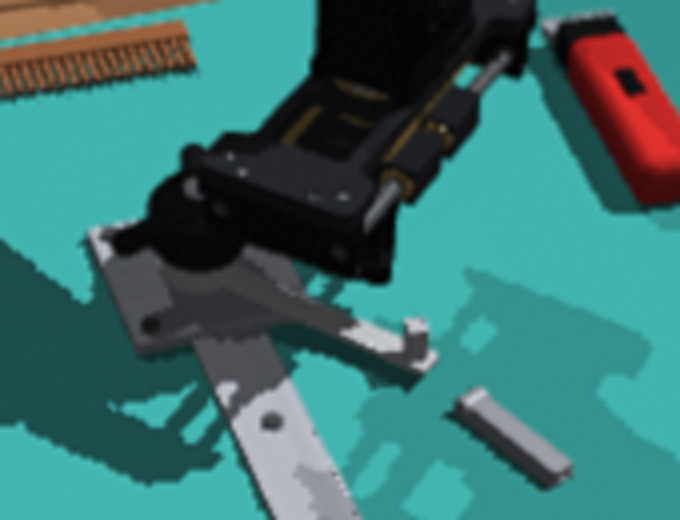

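The arm's end shows at about crop (377,267), with the strip and tooth (416,330) still ahead of it. I'll check the angle numerically.

Run:
```python
from h import *
c=load('scene3'); hub=np.array([.560,.0358])
def P(x,y,z): return at_z(c,[(290+(x+.5)/4-.5,180+(y+.5)/4-.5)],z)[0]
for p in(P(376,268,.083),P(388,280,.076)):
    d=p[:2]-hub; print(p,np.linalg.norm(d),np.degrees(np.arctan2(d[1],d[0])))
for a in (47,45,42.4):
    a=np.radians(a)
    for z in (.076,.09):
        X=[np.r_[hub+.1*np.array([np.cos(a),np.sin(a)])+s*.006*np.array([-np.sin(a),np.cos(a)]),z] for s in(-1,1)]
        q=cv2.projectPoints(np.array(X),cv2.Rodrigues(c['R'])[0],c['t'],K(c),c['dist_coeffs'])[0][:,0]
        print(np.degrees(a),z,((q-[290,180]+.5)*4-.5).round(0).tolist())
im=c['image'][225:265,350:410,::-1].astype(float)
cv2.imwrite('pics/crop3b.png',cv2.resize(np.clip(im*3,0,255).astype(np.uint8),(780,520),interpolation=cv2.INTER_CUBIC))
```

```text
[0.62099783 0.10948191 0.083     ] 0.09565436933965277 50.38022314580958
[0.62277007 0.1150967  0.076     ] 0.10113381262903894 51.635392289349674
47.0 0.076 [[373.0, 297.0], [384.0, 282.0]]
47.0 0.09 [[374.0, 274.0], [386.0, 259.0]]
45.0 0.076 [[369.0, 301.0], [381.0, 287.0]]
45.0 0.09 [[370.0, 278.0], [383.0, 264.0]]
42.400000000000006 0.076 [[363.0, 306.0], [377.0, 292.0]]
42.400000000000006 0.09 [[364.0, 284.0], [378.0, 269.0]]
```

View pics/crop3b.png

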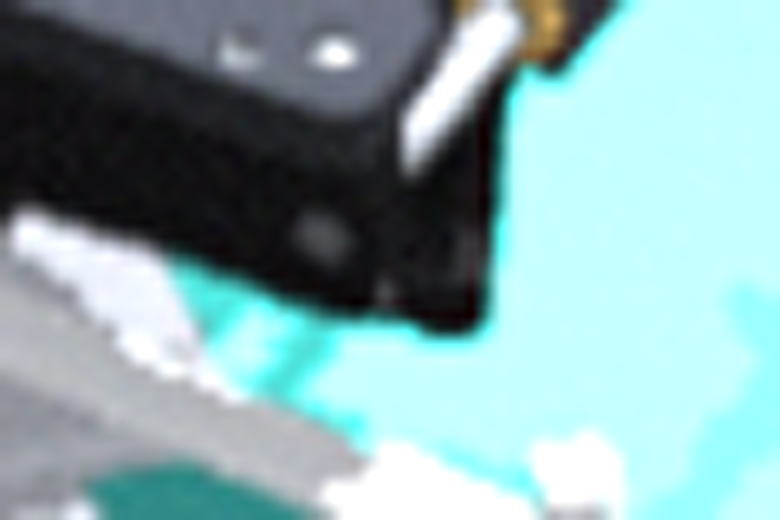

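Call:
send_rows:
  increments: [0, 0, -0.025, 0.19, -0.1, 0, 0, 0, 0, -0.025, 0.19, -0.11, 0, 0, 0, 0, 0, 0, 0, 0, 0, 0, 0, 0, -0.7, 0.7, 0, 0, 0, 0, 0, -0.7, 0.7, 0, 0, 0, 0, 0, -0.7, 0.7, 0, 0, 0, 0, 0, 0, 0, 3.5, 0, 0, 0, 0, 0, 0, 3.5, 0, 0, 0, 0, 0, 0, 3.5, 0, 0, 0, 0, 0, 0, 3.5, 0, 0, 0, 0, -1, 3.8, 0, 0, 0, 0, 0, -1, 3.8, 0, 0, 0, 0, 0, -1, 3.8, 0, 0, 0, 0, 0, -1, 3.8, 0, 0, 0, 0, 0, -1, 3.8, 0, 0, 0, 0, 0, 0, 0, 0, 0]

```text
time: 6.1
position: [0.5287, 0.3234, 0.2166]
tool_rot: [0.926, 0.377, 0.0, -0.002]
ft_force: [0.9, -0.9, -0.2]
grip_width: 0.0005
grip_force: 0.0
```

Run:
```python
from h import *
c=grab('top','top4'); im=c['image'][145:295,225:375,::-1]
cv2.imwrite('pics/crop4.png',cv2.resize(im,(600,600),interpolation=cv2.INTER_CUBIC))
hub=np.array([.5602,.0360])
v,u=np.mgrid[150:290,230:370]; X=at_depth(c,np.c_[u.ravel(),v.ravel()]); g=c['image'][v.ravel(),u.ravel()].astype(int)
r=np.linalg.norm(X[:,:2]-hub,axis=1)
a=X[(X[:,2]>.08)&(X[:,2]<.094)&(g.max(1)<70)&(r>.055)&(r<.11)]; d=a.mean(0)[:2]-hub
print(len(a),a.mean(0),np.degrees(np.arctan2(d[1],d[0])))
```

```text
138 [0.61105388 0.09112431 0.08839621] 47.307505864092974
```

View pics/crop4.png

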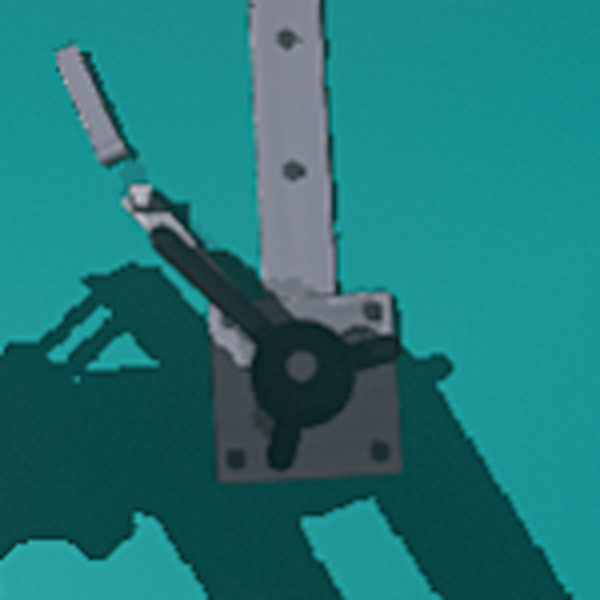

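Run:
```python
from h import *
hub=np.array([.5602,.0360])
v,u=np.mgrid[150:290,230:370]; uv=np.c_[u.ravel(),v.ravel()]
def ang(p): d=np.atleast_2d(p)[:,:2]-hub; return np.degrees(np.arctan2(d[:,1],d[:,0]))
for tag in('top0','top1'):
    c=load(tag); X=at_depth(c,uv); Z=at_z(c,uv,.053); g=c['image'][v.ravel(),u.ravel()].astype(int)
    r=np.linalg.norm(Z[:,:2]-hub,axis=1); k=(r>.068)&(r<.108)&(abs(ang(Z)-42)<12)&(g.max(1)-g.min(1)<35)&(g.max(1)>80)
    print(tag,k.sum(),Z[k].mean(0),ang(Z[k].mean(0)),ang(Z[k]).min(),ang(Z[k]).max())
c=load('top4')
P=lambda x,y,z: at_z(c,[(225+(x+.5)/4-.5,145+(y+.5)/4-.5)],z)[0]
for q in((160,236,.083),(160,236,.09),(212,288,.09)): p=P(*q); print(p,ang(p),np.linalg.norm(p[:2]-hub))
```

```text
top0 144 [0.62422584 0.0960553  0.053     ] [43.16718506] 37.28258604427591 48.75518782575432
top1 73 [0.62754032 0.10997089 0.053     ] [47.68644845] 38.245676410207714 53.91380495238316
[0.62447056 0.10649479 0.083     ] [47.64436669] 0.09539507549400941
[0.62265239 0.10574747 0.09      ] [48.15850261] 0.09362163453922533
[0.59794311 0.07982159 0.09      ] [49.26199786] 0.0578348913953685
```

Call:
send_rows:
  increments: [0, 0, -0.013, 1.06, -3.35, 0, 0, 0, 0, -0.013, 1.06, -3.35, 0, 0, 0, 0, -0.013, 1.06, -3.35, 0, 0, 0, 0, -0.013, 1.06, -3.35, 0, 0, 0, 0, -0.013, 1.06, -3.35, 0, 0, 0, 0, -0.013, 1.06, -3.35, 0, 0, 0, 0, 0, 0, 0, 0, 0, 0, 0, 0, 0, 0, -3, 0, 0, 0, 0, 0, 0, -3, 0, 0, 0, 0, 0, 0, -3, 0, 0, 0, 0, 0, 0, -2.5, 0, 0, 0, 0, 0, 0, -1.5, 0, 0, 0, 0, 0, 0, -1, 0, 0, 0, 0, 0, 0, 0, 0]

```text
time: 7.32
position: [0.5941, 0.1151, 0.0743]
tool_rot: [0.942, 0.337, -0.002, -0.001]
ft_force: [-0.1, -0.0, 0.6]
grip_width: 0.0005
grip_force: 0.0
```

Call:
send_rows:
  increments: [0, 0, 0, 0.35, -0.27, 0.1, 0, 0, 0, 0, 0.35, -0.27, 0.1, 0, 0, 0, 0, 0.35, -0.27, 0, 0, 0, 0, 0, 0, 0, 0, 0, 0, 0, 0, 0, 0, 0, 0, 0, 0, 0, 0, 0, 0, 0]

```text
time: 7.82
position: [0.6073, 0.1073, 0.0793]
tool_rot: [0.941, 0.337, 0.001, 0.0]
ft_force: [-0.7, -0.1, -0.1]
grip_width: 0.0001
grip_force: 0.0
```

Call:
send_rows:
  increments: [0, 0, 0, 0.1, -0.15, -0.1, 0, 0, 0, 0, 0.1, -0.15, -0.1, 0, 0, 0, 0, 0, 0, 0, 0, 0, 0, 0, 0, 0, 0, 0, 0, 0, 0, 0, 0, 0, 0]

```text
time: 8.23
position: [0.6086, 0.1047, 0.0766]
tool_rot: [0.941, 0.337, 0.0, -0.0]
ft_force: [-1.1, 1.4, 2.2]
grip_width: 0.0004
grip_force: 1.1
```

Run:
```python
from h import *
o=robot.get_obs(); d=o['position'][:2]-[.560,.0358]; a=np.radians(39.5)
print(o['position'],d@[np.cos(a),np.sin(a)],d@[-np.sin(a),np.cos(a)],o['ft_force'])
```

```text
[0.6085516  0.10469898 0.07659856] 0.08128875005008745 0.022281531600553968 [-1.14428194  1.43888554  2.18242122]
```

Call:
send_rows:
  increments: [0, 0, 0, -0.5, 0.6, 0, 0, 0, 0, 0, -0.6, 0.7, 0, 0, 0, 0, 0, -0.6, 0.7, 0, 0, 0, 0, 0, 0, 0, 3.5, 0, 0, 0, 0, 0, 0, 3.5, 0, 0, 0, 0, 0, 0, 3.5, 0, 0, 0, 0, 0, 0, 3.5, 0, 0, 0, 0, -1, 3.8, 0, 0, 0, 0, 0, -1, 3.8, 0, 0, 0, 0, 0, -1, 3.8, 0, 0, 0, 0, 0, -1, 3.8, 0, 0, 0, 0, 0, -1, 3.8, 0, 0, 0, 0, 0, 0, 0, 0, 0, 0, 0, 0, 0, 0, 0, 0]

```text
time: 9.4
position: [0.5395, 0.3169, 0.2162]
tool_rot: [0.941, 0.34, -0.0, 0.0]
ft_force: [-0.0, -1.1, -0.6]
grip_width: 0.0006
grip_force: 0.0
```

Run:
```python
from h import *
c=grab('top','top5'); im=c['image'][145:295,225:375,::-1]
cv2.imwrite('pics/crop5.png',cv2.resize(im,(600,600),interpolation=cv2.INTER_CUBIC))
hub=np.array([.5602,.0360])
v,u=np.mgrid[150:290,230:370]; X=at_depth(c,np.c_[u.ravel(),v.ravel()]); g=c['image'][v.ravel(),u.ravel()].astype(int)
r=np.linalg.norm(X[:,:2]-hub,axis=1)
a=X[(X[:,2]>.08)&(X[:,2]<.094)&(g.max(1)<70)&(r>.055)&(r<.11)]; d=a.mean(0)[:2]-hub
print(len(a),a.mean(0),np.degrees(np.arctan2(d[1],d[0])))
```

```text
134 [0.61475021 0.08898275 0.08897907] 44.16488473972833
```

View pics/crop5.png

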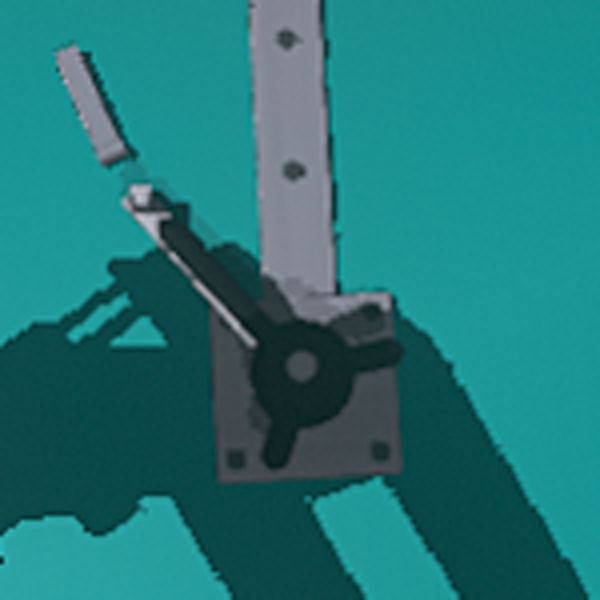

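The arm now stands at about 44.2° and the tooth at about 43°, so the tip is roughly 2 mm off. The gripper is clear and the clip hasn't moved, so I'm handing in.

```bash
python3 -c "
from rig import robot
print(robot.hand_in())"
```

```text
the job is handed in; nothing more can be done
None
```

I turned the knob's long arm clockwise to the tooth and handed the job in at about 9.5 s. By my last top-camera measurement it stopped about 1° (about 2 mm at the tip) short of the tooth, with the gripper clear. Nothing touched the loose items, and hand-in reported no verdict.

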